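Wedge the rocking desk cabinet

ROBOT

A 7-joint arm with a two-finger parallel gripper is mounted at the origin on the work surface. World frame = base frame: x ahead of the robot, y to its left, z up, the work surface at z = 0. Lengths are in m, angles in rad, forces in N, time in s.
With the tool pointing down it reaches from about 0.4 to 0.85 m from the base axis. Payload 4.5 kg.
Tool frame: the origin (TCP) lies at the very end of the fingers, on their centre line; the grasp point (between the pads) lies 19 mm behind it; z points along the fingers, y is the line along which they close (so a half turn about z gives the same grasp; the last joint's range is limited). The gripper opens to 88 mm and grips with 3 to 60 N. Pads are 18 mm wide; open, the fingers measure 123 mm over their backs; the gripper's body (75 mm by 187 mm) begins 45 mm behind the grasp point.
Start: joints at [1.365, 0.689, -0.195, 1.565, 0.157, 0.902, -0.215], TCP at [0.148, -0.607, 0.239] pointing down, gripper open.
Joint ranges: [-3.01, 3.01], [-0.46, 2.08], [-1.47, 1.51], [0.13, 2.56], [-1, 4.14], [0.04, 2.09], [-2.66, 2.66]. Speed limits (rad/s): [2.57, 2.57, 3.14, 3.14, 3.14, 3.14, 3.14].

INTERFACE

Orientations are given as a unit quaternion [x, y, z, w].
In Python, from plant import r, eyes, nets gives the robot as it stands.
- The arm moves only by the shell command python3 -m pendant 'ROWS' [FORCE]. ROWS is JSON, a list of rows, each an object of numbers: "claw": the opening, from 0 (shut) to 1 (fully open); "dx", "dy", "dz": the shift along the world's x, y, z in mm; "twist": the turn about the world's z in rad. In form: [{"claw": .., "dx": .., "dy": .., "dz": .., "twist": ..}, ...]. A call has 1 to 8 rows; each row is the pose to reach, as a shift and turn from the pose commanded when the call began; what a row does not reach only later rows make up. A row lasts 1/10 s, in which the tool goes at most 50 mm and 8.59 degrees, less where a joint would pass 70% of its speed; a pose out of reach is approached as far as the arm can. A call with a gripper value outside its range is refused whole. The fingers move at their own pace and stop on an object; FORCE is the grip in N (left out, the last holds). Time passes only in rows, so rows that repeat a pose let the fingers close. It gives the time, the measured TCP pose, the force, the opening and the grip force at its end, in the units of the state.
- r.get_state(): the state, without advancing time (a new reading comes with each control period).
- eyes.snapshot(name): name is "scene" or "top" or "wrist"; returns (picture, depth): 384x512x3 uint8, blue, green, red; 384x512 float32, m along the optical axis (not along the pixel's ray), 0 where there is no reading.
- eyes.camera_info(name): a dict with "K" (3x3 intrinsics, pixels), "world_to_cam" (4x4, takes a point from world to camera coordinates); the wrist camera has in their place "T_tool_cam" (4x4, takes a point from camera to tool coordinates, whose origin is the TCP and whose axes are the flange's). Camera axes: x right, y down, z forward; pixel columns grow to the right and rows downward; lengths in m; the calibration is good to about 2 mm. A picture is of the moment at which its call begins: read the wrist's pose just before it. camera_info takes no time and is no camera call.
- r.finish_job(): hands the job in; it is judged then, once.
Trained networks look in the newest picture that a camera, given by its name, has taken for a name from the list of things; names that differ only in an ending like _2 or _b are one class to them, and where a whole thing is asked for, a point or a joint stands for the part that bears it (a point fixed in the world has none). Each returns a list of dicts, best first, with "confidence" (0 to 1); they miss things now and then, are a little off and sometimes report something else, mostly with a low value. They report only what shows in the picture. A call takes as long as a camera call. They do not tell look-alikes from the thing itself.
- nets.spot_in(camera, query): "box" ([left, top, width, height] as shares, 0 to 1, of the picture: columns of its width, rows of its height, round what is visible of it).
- nets.place_of(camera, query): "position" ([column, row] as shares, 0 to 1, of the picture: columns of its width, rows of its height: a listed point, or the origin of a listed thing).
The state is a dict: "clock": time; "q": joint angles; "qd": joint speeds; "joint_torque": joint torques, N m; "tool_pos": TCP position; "eef_rot": TCP orientation; "contact_force": force on the tool from outside, world axes, zero at the start; "moment": the same for the moment, N m; "opening": opening from 0.0 (shut) to 1.0 (fully open); "finger_force": force on a finger pad.
Only numpy, scipy, OpenCV 4.12 (cv2) and the standard library are available. Lean on these libraries where they do the work, as an engineer would, in place of code of your own. Each camera call takes 0.05 s, during which the arm holds its last target. There are 200 camera calls.

TASK

The drawer cabinet on the desk rocks because its front right rubber foot (drawer side, on the robot's right) is worn short: line up the wooden wedge and push it, thin end first, under that foot with your fingertips until it is snug and the cabinet stands level. Then press down firmly on the cabinet's top right above that foot for about a second to feel that it no longer rocks (if it does, push the wedge in further and test again), and leave the wedge in place. Only push and press: pick nothing up, do not shove the cabinet out of its place, and leave the tin on top and the other things where they are.

Things in the scene. Friction and masses are not known exactly. Their poses are not given: they have to be found in the camera images.
- cabinet: Cream steel A4 desktop drawer cabinet, two blue-grey drawer fronts with steel pulls (13 mm proud), about 2.2 kg: 300 deep (x), 250 wide (y), 131 high with its four black domed rubber feet (22 across, 16 high, centres 22 mm in from each edge). Origin on the desk under its middle; z up, the drawer fronts on its -x side face the robot, +y is its left seen from the robot.
- worn_foot (a point): Lowest point of the worn front right (-x, -y) foot, a dome of 11 mm radius, 22 mm in from the front and right faces. It hangs 4 to 8 mm above the desk (how much is not known): the cabinet stands on the other three, tips down onto it under 1 to 5 N pressed above it and tips back when let go.
- press_point (a point): Point on the cabinet's flat top, right above the worn foot, 131 mm above the desk, 22 mm in from the front and right edges: press down here, with about 10 N.
- wedge: Loose pale wooden wedge, 140 long, 45 wide, 22 high at the heel, 2 at the toe, about 60 g, flat on the desk to the right of the cabinet, toe roughly towards the worn foot. Origin in the middle of its underside, x to the toe, z up; height at x: 12 mm - x/7. It slides freely until the foot meets its slope, then resists: 3 to 5 N is snug, more begins to shove the cabinet along. It does not slip back.
- wedge_heel (a point): Centre of the wedge's upright heel face (45 wide x 22 high), 70 mm behind its middle, 11 mm above the desk.
- wedge_toe (a point): Middle of the wedge's thin end, at the desk.
- wedge_slope (a point): Middle of the wedge's sloping upper face, 12 mm above the desk; its z axis stands square out of the slope, its x axis points down the slope to the toe.
- pill_bottle: Small white medicine bottle with a blue label, 42 across, 82 high. Origin in the middle of its underside.
- vitamin_bottle: Larger white bottle with a blue label, 68 across, 135 high, in front of the cabinet. Origin in the middle of its underside.
- tea_tin: Dark blue tea tin with a steel lid, 73 across, 96 high, standing near the middle of the cabinet's top. Origin in the middle of its underside.
- mug: White mug, 80 across, 92 high. Origin in the middle of its underside.
- snack_box: Clear plastic box with yellow snacks, 170 x 110 x 55, out on the right. Origin in the middle of its underside.
- stapler: Black stapler, 125 x 30 x 50, to the right. Origin in the middle of its underside.
- mouse: Black computer mouse, about 105 x 60 x 36, to the left. Origin in the middle of its underside.
Things that resemble listed ones, but are neither listed nor needed, are in the scene too. There is more than one size of the wedge; the one meant has the size given above.

How it is judged:
By the outcome, as a careful person would: the job done as asked, in the order asked, and still so for the second after the job is handed in, with the robot touching nothing.
It also fails if it takes over 54 s, if anything falls off the work surface, if the arm or the gripper's body presses on something with over 40 N, if the wrist force passes 120 N, or if a joint passes its speed limit or range.

## Working session

There is one attempt and no reset: what is moved stays moved. The work goes in short steps, Python scripts to look and compute and a shell command to move; the robot and the scene stay as the last step left them, time stands still between calls to the robot, and variables do not carry over. Pictures are saved under pics/ and viewed, at most 10 in all, crops included, and the job is handed in when it is done.

```bash
ls; mkdir -p pics
python3 - <<'E'
from plant import r,eyes,nets
import cv2,numpy as np
s=r.get_state();print(s)
for c in("scene","top"):
    p,d=eyes.snapshot(c);cv2.imwrite(f"pics/{c}0.png",p);np.save(f"pics/{c}0.npy",d)
    i=eyes.camera_info(c);K=np.array(i["K"]);W=np.linalg.inv(np.array(i["world_to_cam"]))
    for q in("wedge","wedge_heel","wedge_toe","worn_foot","press_point","cabinet"):
        for o in nets.place_of(c,q)[:4]:
            u,v=o["position"][0]*512,o["position"][1]*384
            z=d[min(int(v),383),min(int(u),511)]
            P=W@np.r_[np.linalg.inv(K)@[u,v,1]*z,1]
            print(c,q,round(o["confidence"],2),round(u),round(v),P[:3].round(3))
E
```

```text
pics
{'clock': 0.0, 'q': array([ 1.36478535,  0.68996728, -0.19452424,  1.5663367 ,  0.15734011,
        0.90252316, -0.21510743]), 'qd': array([ 2.39096395e-03, -9.62230819e-04,  2.86790721e-04, -7.19962579e-04,
       -6.93969507e-05,  1.37522601e-03,  2.95127965e-03]), 'joint_torque': array([-6.64208869e-05, -5.27555251e+01, -1.26668092e+00, -1.53428149e+01,
       -5.25680243e-02,  6.51127542e-03,  1.69577279e-04]), 'tool_pos': array([ 0.14824433, -0.60651115,  0.23792269]), 'eef_rot': array([ 9.92813013e-01,  1.19672371e-01, -1.90444622e-04, -8.98904223e-04]), 'contact_force': array([-0.090478  ,  0.47075983, -0.62817133]), 'moment': array([ 0.00513179, -0.01770772, -0.01922456]), 'finger_force': 0.0, 'opening': 0.9971486896990972}
scene wedge 0.84 207 196 [ 0.644 -0.137  0.014]
scene wedge 0.63 271 141 [ 0.335 -0.167  0.013]
scene wedge 0.58 227 168 [ 0.52  -0.182  0.011]
scene wedge_heel 0.82 187 191 [ 0.676 -0.207 -0.001]
scene wedge_heel 0.78 221 175 [ 0.555 -0.172  0.011]
scene wedge_toe 0.94 296 143 [ 0.271 -0.104  0.007]
scene wedge_toe 0.69 226 206 [ 0.66  -0.014  0.129]
scene wedge_toe 0.57 234 155 [ 0.463 -0.213 -0.003]
scene press_point 0.78 235 203 [ 0.633 -0.006  0.128]
scene cabinet 0.59 239 271 [0.77  0.174 0.155]
top wedge 0.86 313 258 [ 0.331 -0.185  0.02 ]
top wedge 0.74 312 206 [ 0.52  -0.186  0.009]
top wedge 0.56 297 172 [ 0.644 -0.13   0.012]
top wedge_heel 0.79 317 165 [ 0.668 -0.203  0.018]
top wedge_heel 0.65 334 243 [ 0.385 -0.264  0.004]
top wedge_heel 0.51 307 197 [ 0.55  -0.166  0.019]
top wedge_toe 0.95 291 277 [ 0.261 -0.108 -0.001]
top wedge_toe 0.84 282 178 [ 0.623 -0.077  0.01 ]
top wedge_toe 0.61 318 220 [ 0.468 -0.205  0.002]
top press_point 0.76 267 176 [ 0.618 -0.019  0.126]
top cabinet 0.94 232 149 [0.712 0.101 0.133]
```

Run:
```python
import cv2
a=cv2.imread("pics/scene0.png");b=cv2.imread("pics/top0.png")
cv2.imwrite("pics/a.png",cv2.resize(a,(800,600)))
cv2.imwrite("pics/b.png",cv2.resize(b[100:310,180:440],(780,600)[:2] if 0 else (743,600),interpolation=cv2.INTER_CUBIC))
```

```text
(no output)
```

View pics/a.png

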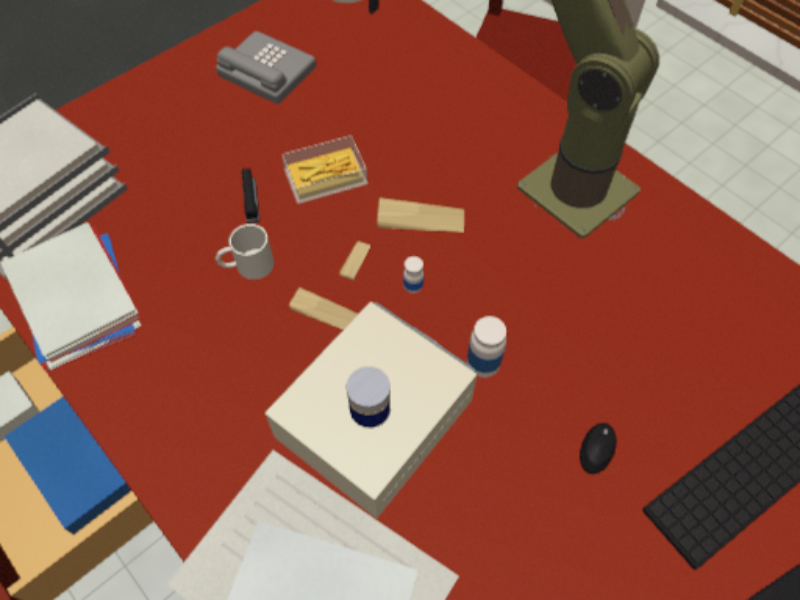

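View pics/b.png

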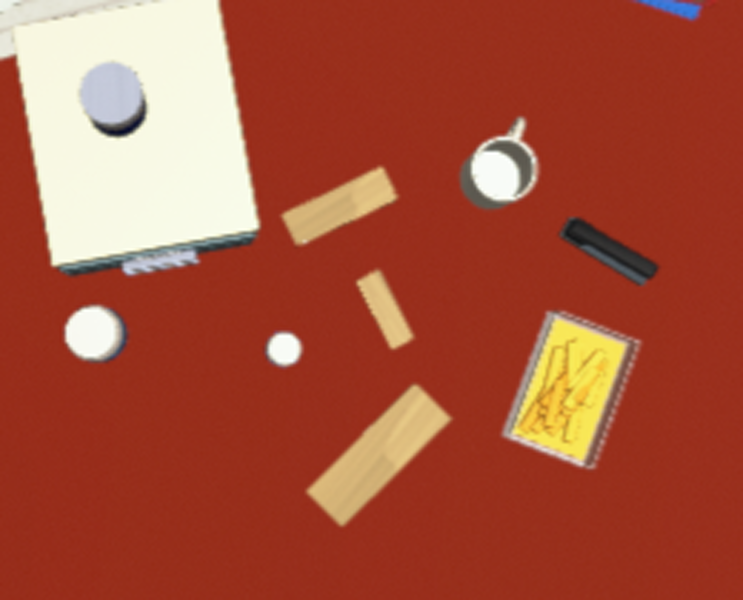

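Top crop: wedge candidates are the medium one at (340,205), the small one at (385,310), and the large one at (380,455). The medium one matches 140x45 mm, with its toe to the left facing the cabinet's front right corner (258,230). Next I'll measure that wedge and the cabinet.

```bash
cat > h.py <<'E'
from plant import r,eyes,nets
import cv2,numpy as np
from scipy.spatial.transform import Rotation as R
def cloud(c):
    s=r.get_state(); p,d=eyes.snapshot(c); i=eyes.camera_info(c); K=np.array(i["K"])
    if c=="wrist":
        T=np.eye(4);T[:3,:3]=R.from_quat(s["eef_rot"]).as_matrix();T[:3,3]=s["tool_pos"];W=T@np.array(i["T_tool_cam"])
    else: W=np.linalg.inv(np.array(i["world_to_cam"]))
    v,u=np.mgrid[:384,:512]
    X=np.stack([(u-K[0,2])/K[0,0]*d,(v-K[1,2])/K[1,1]*d,d],-1)@W[:3,:3].T+W[:3,3]
    X[d==0]=np.nan
    return p,X
def rect(pts):
    (c,wh,a)=cv2.minAreaRect(np.float32(pts*1000)); return np.round(c,1),np.round(wh,1),round(a,1),cv2.boxPoints((c,wh,a)).round(0).tolist()
def biggest(m):
    n,l,st,_=cv2.connectedComponentsWithStats(m.astype(np.uint8)); k=1+np.argmax(st[1:,4]); return l==k
E
python3 - <<'E'
from h import *
p,X=cloud("top");x,y,z=X[...,0],X[...,1],X[...,2]
b,g,rr=[p[...,i].astype(int) for i in range(3)]
m=biggest((z>.115)&(z<.145)&(g>170)&(x>.5))
print("cab",rect(X[m][:,:2]),np.median(z[m]))
w=biggest((g>100)&(z<.04)&(abs(x-.645)<.09)&(y<-.04)&(y>-.24))
print("wedge",rect(X[w][:,:2]),w.sum())
for q in("pill_bottle","vitamin_bottle","mug","stapler"):
    o=nets.place_of("top",q)
    print(q,[(X[int(t["position"][1]*384),int(t["position"][0]*512)].round(3),t["confidence"]) for t in o[:2]])
E
```

```text
cab (array([728. , 118.6]), array([294. , 249.8]), 9.8, [[562.0, 217.0], [604.0, -30.0], [894.0, 21.0], [852.0, 267.0]]) 0.13080042376387957
wedge (array([ 646.1, -137.4]), array([ 49.2, 146.9]), 25.8, [[592.0, -82.0], [656.0, -214.0], [700.0, -193.0], [636.0, -60.0]]) 514
pill_bottle [(array([ 0.472, -0.051,  0.083]), 0.6), (array([ 0.624, -0.013,  0.135]), 0.27)]
vitamin_bottle [(array([0.469, 0.157, 0.133]), 0.81)]
mug [(array([nan, nan, nan]), 0.96)]
stapler [(array([ 0.582, -0.463,  0.04 ]), 0.79)]
```

```bash
python3 -m pendant '[{"dx":230,"dy":233},{"dx":230,"dy":233},{"dx":230,"dy":233},{"dx":230,"dy":233},{"dx":230,"dy":233},{"dx":230,"dy":233},{"dx":230,"dy":233},{"dx":230,"dy":233}]'
python3 -m pendant '[{"dx":210,"dy":212,"dz":40},{"dx":210,"dy":212,"dz":40},{"dx":210,"dy":212,"dz":40},{"dx":210,"dy":212,"dz":40},{"dx":210,"dy":212,"dz":40},{"dx":210,"dy":212,"dz":40},{"dx":210,"dy":212,"dz":40},{"dx":210,"dy":212,"dz":40}]'
python3 - <<'E'
from h import *
s=r.get_state();print(s["clock"],s["tool_pos"],s["contact_force"])
p,X=cloud("wrist");cv2.imwrite("pics/w1.png",p);x,y,z=X[...,0],X[...,1],X[...,2]
g=p[...,1].astype(int)
w=biggest((g>100)&(z<.04)&(abs(x-.645)<.09)&(y<-.04)&(y>-.24)); print("wedge",rect(X[w][:,:2]),w.sum())
m=biggest((z>.115)&(z<.145)&(g>150)&(x>.5))
print("cab",rect(X[m][:,:2]),np.nanmedian(z[m]),m.sum())
E
```

```text
0.95 [ 0.14847394 -0.60713133  0.23874772] [ 0.48930435 -0.46657016  0.93772637]validation failed for argument at $[0]...
validation failed for argument at $[0]...
Traceback (most recent call last):
  File "h.py", line 16, in biggest
    n,l,st,_=cv2.connectedComponentsWithStats(m.astype(np.uint8)); k=1+np.argmax(st[1:,4]); return l==k
                                                                       ~~~~~~~~~^^^^^^^^^^
ValueError: attempt to get argmax of an empty sequence
```

View pics/w1.png

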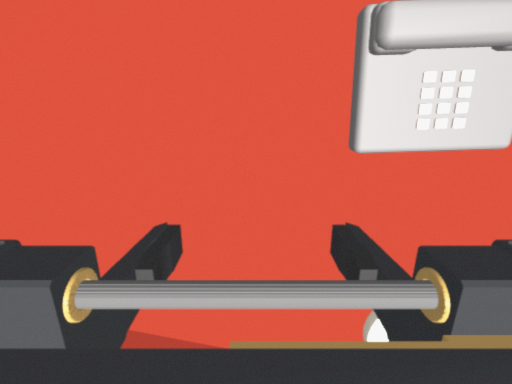

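The arm hasn't moved, since the moves were refused: every field is needed in each row. The wrist picture shows the phone (430,80) and the open fingers.

```bash
python3 -m pendant '[{"claw":1,"dx":230,"dy":233,"dz":20,"twist":0},{"claw":1,"dx":230,"dy":233,"dz":20,"twist":0},{"claw":1,"dx":230,"dy":233,"dz":20,"twist":0},{"claw":1,"dx":230,"dy":233,"dz":20,"twist":0},{"claw":1,"dx":230,"dy":233,"dz":20,"twist":0},{"claw":1,"dx":230,"dy":233,"dz":20,"twist":0},{"claw":1,"dx":230,"dy":233,"dz":20,"twist":0},{"claw":1,"dx":230,"dy":233,"dz":20,"twist":0}]'
python3 -m pendant '[{"claw":1,"dx":210,"dy":212,"dz":20,"twist":0},{"claw":1,"dx":210,"dy":212,"dz":20,"twist":0},{"claw":1,"dx":210,"dy":212,"dz":20,"twist":0},{"claw":1,"dx":210,"dy":212,"dz":20,"twist":0},{"claw":1,"dx":210,"dy":212,"dz":20,"twist":0},{"claw":1,"dx":210,"dy":212,"dz":20,"twist":0},{"claw":1,"dx":210,"dy":212,"dz":20,"twist":0},{"claw":1,"dx":210,"dy":212,"dz":20,"twist":0}]'
python3 - <<'E'
from h import *
s=r.get_state();print(s["clock"],s["tool_pos"],s["contact_force"],s["eef_rot"])
p,X=cloud("wrist");cv2.imwrite("pics/w2.png",p);np.save("pics/w2.npy",X)
E
```

```text
clock: 1.8
tool_pos: [0.3831, -0.3698, 0.2593]
eef_rot: [0.992, 0.124, 0.002, -0.001]
contact_force: [-0.1, -0.4, 0.4]
opening: 0.999
finger_force: 0.0
clock: 2.6
tool_pos: [0.5886, -0.1621, 0.2784]
eef_rot: [0.993, 0.12, -0.0, 0.0]
contact_force: [0.7, -1.0, -0.0]
opening: 0.996
finger_force: 0.0
2.6 [ 0.58860121 -0.1620626   0.27838209] [ 0.7063557  -0.9626857  -0.00233581] [ 9.92730633e-01  1.20356624e-01 -3.27408288e-04  2.58185927e-04]
```

View pics/w2.png

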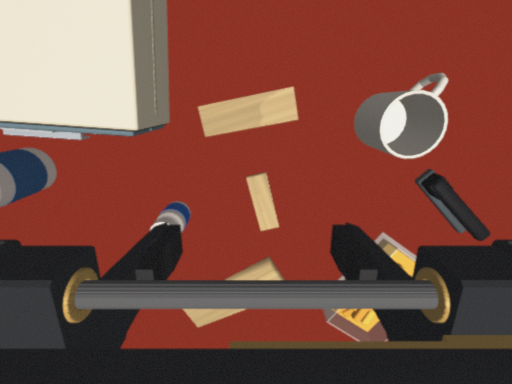

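Wrist view: the target wedge is at (248,112), the small one at (262,202), the large one at (235,292), and the cabinet's front right corner is near (167,125).

Run:
```python
from h import *
p=cv2.imread("pics/w2.png");X=np.load("pics/w2.npy");x,y,z=X[...,0],X[...,1],X[...,2]
g=p[...,1].astype(int)
w=np.zeros(g.shape,bool);w[80:145,190:305]=True
w=biggest(w&(g>90)); print("wedge",rect(X[w][:,:2]),w.sum())
m=biggest((z>.122)&(z<.142)&(g>150)&(x>.5)); print("cab",rect(X[m][:,:2]),np.nanmedian(z[m]))
# edges of top: front edge and right edge lines
P=X[m]; 
h=cv2.convexHull(np.float32(P[:,:2]*1000))[:,0]; print(cv2.approxPolyDP(h,4,True)[:,0].round(0).tolist())
print("table z",np.nanmedian(z[40:70,200:350]))
```

```text
wedge (array([ 646.1, -136.2]), array([ 48.4, 144.4]), 25.6, [[593.0, -82.0], [656.0, -212.0], [699.0, -191.0], [637.0, -61.0]]) 3243
cab (array([653.1,  51.5]), array([119.4, 143.4]), 10.1, [[582.0, 112.0], [607.0, -30.0], [724.0, -9.0], [699.0, 133.0]]) 0.1295627757649232
[[724.0, -8.0], [695.0, 108.0], [582.0, 112.0], [607.0, -28.0]]
table z -0.00042039843302760227
```

```bash
python3 -m pendant '[{"claw":1,"dx":-2,"dy":0,"dz":-255,"twist":0},{"claw":1,"dx":-2,"dy":0,"dz":-255,"twist":0},{"claw":1,"dx":-2,"dy":0,"dz":-255,"twist":0},{"claw":1,"dx":-2,"dy":0,"dz":-255,"twist":0},{"claw":1,"dx":-2,"dy":0,"dz":-255,"twist":0},{"claw":1,"dx":-2,"dy":0,"dz":-255,"twist":0},{"claw":1,"dx":-2,"dy":0,"dz":-265,"twist":0},{"claw":1,"dx":-2,"dy":0,"dz":-274,"twist":0}]'
python3 -m pendant '[{"claw":1,"dx":0,"dy":0,"dz":-1,"twist":0},{"claw":1,"dx":0,"dy":0,"dz":-2,"twist":0}]'
```

```text
clock: 3.45
tool_pos: [0.5881, -0.1638, 0.0068]
eef_rot: [0.993, 0.119, 0.002, 0.001]
contact_force: [-0.3, 0.3, 0.9]
opening: 1.003
finger_force: 0.0
clock: 3.65
tool_pos: [0.5877, -0.1626, 0.0045]
eef_rot: [0.993, 0.12, 0.001, 0.001]
contact_force: [0.1, -0.4, -0.4]
opening: 1.002
finger_force: 0.0
```

```bash
python3 -m pendant '[{"claw":1,"dx":5,"dy":1,"dz":0,"twist":0},{"claw":1,"dx":10,"dy":2,"dz":-1,"twist":0},{"claw":1,"dx":14,"dy":3,"dz":-1,"twist":0},{"claw":1,"dx":18,"dy":4,"dz":-1,"twist":0},{"claw":1,"dx":22,"dy":5,"dz":-1,"twist":0},{"claw":1,"dx":26,"dy":6,"dz":-1,"twist":0},{"claw":1,"dx":30,"dy":7,"dz":-1,"twist":0},{"claw":1,"dx":34,"dy":8,"dz":-1,"twist":0}]'
python3 -m pendant '[{"claw":1,"dx":3,"dy":1,"dz":0,"twist":0},{"claw":1,"dx":5,"dy":1,"dz":0,"twist":0},{"claw":1,"dx":5,"dy":1,"dz":0,"twist":0}]'
python3 - <<'E'
from h import *
p,X=cloud("wrist");cv2.imwrite("pics/w3.png",p);np.save("pics/w3.npy",X)
E
```

```text
clock: 4.45
tool_pos: [0.6206, -0.1539, 0.0017]
eef_rot: [0.993, 0.12, -0.0, -0.0]
contact_force: [-0.1, 0.3, 0.3]
opening: 0.999
finger_force: 0.2
clock: 4.75
tool_pos: [0.6259, -0.1531, 0.0018]
eef_rot: [0.993, 0.12, 0.0, 0.0]
contact_force: [0.0, -0.2, 0.1]
opening: 1.0
finger_force: 0.0
```

View pics/w3.png

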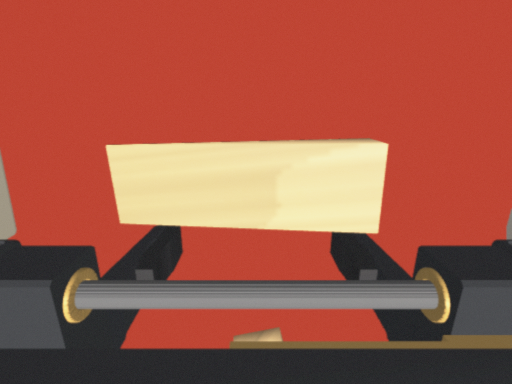

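The wedge (110–385, 140–232) lies flush against both fingertips. I'll measure it and plan the heel approach.

Run:
```python
from h import *
p=cv2.imread("pics/w3.png");X=np.load("pics/w3.npy")
g=p[...,1].astype(int);w=np.zeros(g.shape,bool);w[120:245,95:400]=True
w=biggest(w&(g>110))
c,wh,a,b=rect(X[w][:,:2]);print(c,wh,a,b)
F=np.array([623.5,-4.5])
b=np.array(b);o=b[np.argsort(b[:,1])];heel=o[:2].mean(0);toe=o[2:].mean(0);d=(toe-heel)/np.linalg.norm(toe-heel)
n=np.array([d[1],-d[0]]);print("heel",heel,"toe",toe,"dir",np.degrees(np.arctan2(d[1],d[0])),"foot along/lat from toe",(F-toe)@d,(F-toe)@n)
```

```text
[ 653.9 -142.1] [ 56.3 152.7] 15.3 [[607.0, -76.0], [647.0, -223.0], [701.0, -208.0], [661.0, -61.0]]
heel [ 674.  -215.5] toe [634.  -68.5] dir 105.22213322626843 foot along/lat from toe 64.51146932006297 6.672355368726496
```

```bash
python3 -m pendant '[{"claw":1,"dx":-19,"dy":-5,"dz":0,"twist":0},{"claw":1,"dx":-19,"dy":-5,"dz":40,"twist":0},{"claw":1,"dx":-19,"dy":-5,"dz":90,"twist":0.14},{"claw":0.6,"dx":-10,"dy":-15,"dz":140,"twist":0.28},{"claw":0.35,"dx":10,"dy":-30,"dz":190,"twist":0.42},{"claw":0.35,"dx":30,"dy":-50,"dz":220,"twist":0.56},{"claw":0.35,"dx":51,"dy":-80,"dz":220,"twist":0.70},{"claw":0.35,"dx":51,"dy":-80,"dz":220,"twist":0.84}]'
python3 -m pendant '[{"claw":0.35,"dx":0,"dy":0,"dz":0,"twist":0.15},{"claw":0.35,"dx":0,"dy":0,"dz":0,"twist":0.30},{"claw":0.35,"dx":0,"dy":0,"dz":0,"twist":0.45},{"claw":0.35,"dx":0,"dy":0,"dz":0,"twist":0.60},{"claw":0.35,"dx":0,"dy":0,"dz":0,"twist":0.73},{"claw":0.35,"dx":0,"dy":0,"dz":0,"twist":0.73}]'
cat > m.py <<'E'
from h import *
import sys
s=r.get_state();print(s["clock"],s["tool_pos"].round(4),s["eef_rot"].round(3),"tool x deg",np.degrees(2*np.arctan2(s["eef_rot"][1],s["eef_rot"][0])))
p,X=cloud("wrist");cv2.imwrite(f"pics/{sys.argv[1]}.png",p);np.save(f"pics/{sys.argv[1]}.npy",X)
x,y,z=X[...,0],X[...,1],X[...,2]
b,g,rr=[p[...,i].astype(int) for i in range(3)]
w=biggest((g>90)&(rr-b>25)&(z<.04)&(x>.57)&(x<.75)&(y>-.26)&(y<.03));ys,xs=np.nonzero(w)
c,wh,a,bx=rect(X[w][:,:2]);print(c,wh,a,bx,"px",xs.min(),xs.max(),ys.min(),ys.max())
F=np.array([623.5,-4.5]);bx=np.array(bx);o=bx[np.argsort(bx[:,1])];heel=o[:2].mean(0);toe=o[2:].mean(0);d=(toe-heel)/np.linalg.norm(toe-heel)
n=np.array([d[1],-d[0]]);print("heel",heel,"toe",toe,"dir",np.degrees(np.arctan2(d[1],d[0])),"foot along/lat from toe",(F-toe)@d,(F-toe)@n)
E
python3 m.py w4
python3 - <<'E'
from h import *
X=np.load("pics/w2.npy").reshape(-1,3)
k=(X[:,2]>.05)&(X[:,2]<.11)&(X[:,0]>.58)&(X[:,1]<-.25);print("mug",np.percentile(X[k],[1,50,99],axis=0))
E
```

```text
clock: 5.6
tool_pos: [0.6782, -0.2399, 0.2231]
eef_rot: [0.858, 0.513, 0.001, 0.004]
contact_force: [-0.2, -0.2, -1.8]
opening: 0.568
finger_force: 0.0
clock: 6.2
tool_pos: [0.676, -0.2336, 0.2214]
eef_rot: [0.618, 0.786, -0.0, -0.0]
contact_force: [-0.0, 0.2, 0.3]
opening: 0.351
finger_force: 0.0
6.2 [ 0.676  -0.2336  0.2214] [ 0.618  0.786 -0.    -0.   ] tool x deg 103.68647205221403
[ 658.8 -137.4] [ 50.4 145.8] 15.1 [[616.0, -74.0], [653.0, -214.0], [702.0, -201.0], [664.0, -60.0]] px 239 280 19 143
heel [ 677.5 -207.5] toe [640. -67.] dir 104.94410727306031 foot along/lat from toe 64.64108020624761 0.175356121836097
mug [[ 0.64495849 -0.3687413   0.05037676]
 [ 0.68969602 -0.34768937  0.07765977]
 [ 0.74854285 -0.29051319  0.09283911]]
```

View pics/w4.png

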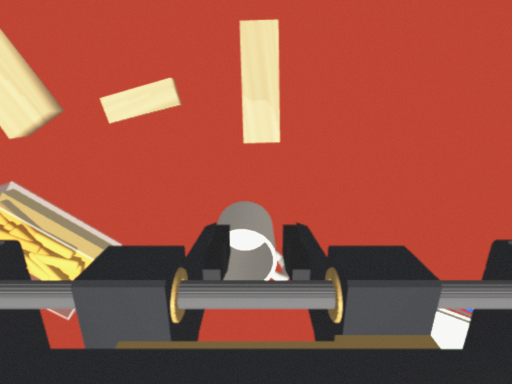

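The wedge (240–280, 19–143) is in line with the foot: lateral offset is about 0 and the toe is about 65 mm short of it. I'll lower the fingertips behind the heel.

```bash
python3 -m pendant '[{"claw":0.12,"dx":6,"dy":9,"dz":-45,"twist":0.02},{"claw":0.12,"dx":6,"dy":9,"dz":-90,"twist":0.02},{"claw":0.12,"dx":6,"dy":9,"dz":-135,"twist":0.02},{"claw":0.12,"dx":6,"dy":9,"dz":-170,"twist":0.02},{"claw":0.12,"dx":6,"dy":9,"dz":-195,"twist":0.02},{"claw":0.12,"dx":6,"dy":9,"dz":-208,"twist":0.02},{"claw":0.12,"dx":6,"dy":9,"dz":-216,"twist":0.02},{"claw":0.12,"dx":6,"dy":9,"dz":-216,"twist":0.02}]'
```

```text
clock: 7.05
tool_pos: [0.6825, -0.2242, 0.0056]
eef_rot: [0.61, 0.792, -0.0, -0.0]
contact_force: [0.0, 0.2, 0.9]
opening: 0.122
finger_force: 0.0
```

```bash
python3 -m pendant '[{"claw":0.12,"dx":-2,"dy":8,"dz":0,"twist":0},{"claw":0.12,"dx":-4,"dy":16,"dz":0,"twist":0},{"claw":0.12,"dx":-6,"dy":24,"dz":0,"twist":0},{"claw":0.12,"dx":-8,"dy":32,"dz":0,"twist":0},{"claw":0.12,"dx":-11,"dy":40,"dz":0,"twist":0},{"claw":0.12,"dx":-13,"dy":48,"dz":0,"twist":0},{"claw":0.12,"dx":-15,"dy":56,"dz":0,"twist":0},{"claw":0.12,"dx":-15,"dy":56,"dz":0,"twist":0}]'
python3 m.py w5
```

```text
clock: 7.85
tool_pos: [0.6671, -0.1656, 0.0057]
eef_rot: [0.609, 0.793, 0.0, -0.001]
contact_force: [0.1, 1.2, 0.4]
opening: 0.125
finger_force: 0.0
7.85 [ 0.6671 -0.1656  0.0057] [ 0.609  0.793  0.    -0.001] tool x deg 104.98019721171944
[ 648.2 -107.9] [ 53.9 123.5] 16.4 [[605.0, -56.0], [640.0, -175.0], [691.0, -160.0], [657.0, -41.0]] px 201 300 0 234
heel [ 665.5 -167.5] toe [631.  -48.5] dir 106.16771765464163 foot along/lat from toe 44.34820695153273 5.048419572898443
```

View pics/w5.png

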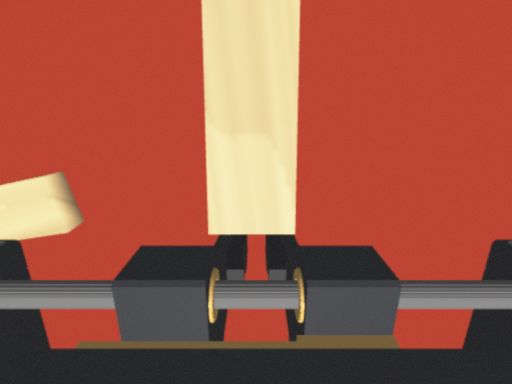

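The wedge is straight in the view: heel centre (252,234), about 2 mm off the tool centre, pointing at the foot within 2 mm. I'll go on pushing, then slow down.

```bash
python3 -m pendant '[{"claw":0.12,"dx":-2,"dy":7,"dz":0,"twist":0},{"claw":0.12,"dx":-4,"dy":14,"dz":0,"twist":0},{"claw":0.12,"dx":-5,"dy":20,"dz":0,"twist":0},{"claw":0.12,"dx":-7,"dy":25,"dz":0,"twist":0},{"claw":0.12,"dx":-8,"dy":29,"dz":0,"twist":0},{"claw":0.12,"dx":-8,"dy":29,"dz":0,"twist":0}]'
python3 -m pendant '[{"claw":0.12,"dx":-0.5,"dy":2,"dz":0,"twist":0},{"claw":0.12,"dx":-1,"dy":4,"dz":0,"twist":0},{"claw":0.12,"dx":-1,"dy":4,"dz":0,"twist":0}]'
python3 -m pendant '[{"claw":0.12,"dx":-0.5,"dy":2,"dz":0,"twist":0},{"claw":0.12,"dx":-1,"dy":4,"dz":0,"twist":0},{"claw":0.12,"dx":-1,"dy":4,"dz":0,"twist":0}]'
```

```text
clock: 8.5
tool_pos: [0.6594, -0.138, 0.0058]
eef_rot: [0.609, 0.793, 0.0, -0.0]
contact_force: [0.8, 0.5, -0.6]
opening: 0.119
finger_force: 0.0
clock: 8.8
tool_pos: [0.6584, -0.1349, 0.0058]
eef_rot: [0.61, 0.793, 0.0, -0.0]
contact_force: [-0.3, 0.2, 0.4]
opening: 0.119
finger_force: 0.0
clock: 9.1
tool_pos: [0.6574, -0.1305, 0.0058]
eef_rot: [0.61, 0.793, 0.0, -0.0]
contact_force: [0.5, 0.7, 0.4]
opening: 0.117
finger_force: 0.0
```

```bash
python3 -m pendant '[{"claw":0.12,"dx":-0.3,"dy":1,"dz":0,"twist":0},{"claw":0.12,"dx":-0.5,"dy":2,"dz":0,"twist":0},{"claw":0.12,"dx":-0.5,"dy":2,"dz":0,"twist":0}]' | grep -E "pos|contact"
python3 -m pendant '[{"claw":0.12,"dx":-0.3,"dy":1,"dz":0,"twist":0},{"claw":0.12,"dx":-0.5,"dy":2,"dz":0,"twist":0},{"claw":0.12,"dx":-0.5,"dy":2,"dz":0,"twist":0}]'| grep -E "pos|contact"
```

```text
tool_pos: [0.6569, -0.1289, 0.0057]
contact_force: [0.1, 0.3, -0.6]
tool_pos: [0.6564, -0.1268, 0.0057]
contact_force: [-0.0, -0.6, -0.1]
```

```bash
python3 -m pendant '[{"claw":0.12,"dx":-0.3,"dy":1,"dz":0,"twist":0},{"claw":0.12,"dx":-0.5,"dy":2,"dz":0,"twist":0},{"claw":0.12,"dx":-0.5,"dy":2,"dz":0,"twist":0}]' | grep -E "pos|contact"
```

```text
tool_pos: [0.6559, -0.1248, 0.0057]
contact_force: [-0.0, 0.4, -0.0]
```

```bash
python3 -m pendant '[{"claw":0.12,"dx":-0.3,"dy":1,"dz":0,"twist":0},{"claw":0.12,"dx":-0.5,"dy":2,"dz":0,"twist":0},{"claw":0.12,"dx":-0.5,"dy":2,"dz":0,"twist":0}]' | grep -E "pos|contact"
python3 -m pendant '[{"claw":0.12,"dx":-0.3,"dy":1,"dz":0,"twist":0},{"claw":0.12,"dx":-0.5,"dy":2,"dz":0,"twist":0},{"claw":0.12,"dx":-0.5,"dy":2,"dz":0,"twist":0}]'| grep -E "pos|contact"
```

```text
tool_pos: [0.6554, -0.1228, 0.0057]
contact_force: [-0.6, 0.1, -0.4]
tool_pos: [0.655, -0.1215, 0.0057]
contact_force: [1.0, -2.2, -0.3]
```

```bash
python3 -m pendant '[{"claw":0.12,"dx":-0.3,"dy":1,"dz":0,"twist":0},{"claw":0.12,"dx":-0.5,"dy":2,"dz":0,"twist":0},{"claw":0.12,"dx":-0.5,"dy":2,"dz":0,"twist":0}]' | grep -E "pos|contact"
```

```text
tool_pos: [0.6546, -0.12, 0.0058]
contact_force: [1.1, -3.1, -0.5]
```

```bash
python3 -m pendant '[{"claw":0.12,"dx":-0.2,"dy":0.8,"dz":0,"twist":0},{"claw":0.12,"dx":-0.2,"dy":0.8,"dz":0,"twist":0},{"claw":0.12,"dx":-0.2,"dy":0.8,"dz":0,"twist":0}]' | grep -E "pos|contact"
python3 m.py w6
python3 - <<'E'
from h import *
p,X=cloud("top");x,y,z=X[...,0],X[...,1],X[...,2];g=p[...,1].astype(int)
m=biggest((z>.115)&(z<.145)&(g>170)&(x>.5)&(y>-.05)); print("cab",rect(X[m][:,:2]))
E
```

```text
tool_pos: [0.6544, -0.1192, 0.0058]
contact_force: [1.6, -5.4, -1.4]
11.2 [ 0.6544 -0.1192  0.0058] [ 0.61   0.792 -0.     0.   ] tool x deg 104.81597611473225
[678.7 -65.3] [156.2 110. ] 7.2 [[594.0, -21.0], [608.0, -130.0], [763.0, -110.0], [749.0, -1.0]] px 188 511 29 235
heel [ 685.5 -120. ] toe [671.5 -11. ] dir 97.31901937559043 foot along/lat from toe 12.561944717276221 -46.78084591924451
cab (array([728.5, 118.5]), array([294.8, 249.6]), 10.0, [[562.0, 216.0], [605.0, -30.0], [895.0, 21.0], [852.0, 267.0]])
```

Contact force is about 5 N, so the wedge is snug, and the cabinet hasn't moved. Now I'll back off, lift, and go above the press point.

```bash
python3 -m pendant '[{"claw":0.12,"dx":3,"dy":-12,"dz":0,"twist":0},{"claw":0.12,"dx":3,"dy":-12,"dz":40,"twist":0},{"claw":0,"dx":3,"dy":-12,"dz":90,"twist":0},{"claw":0,"dx":3,"dy":-12,"dz":140,"twist":0},{"claw":0,"dx":3,"dy":-12,"dz":175,"twist":0},{"claw":0,"dx":-8,"dy":30,"dz":175,"twist":0},{"claw":0,"dx":-20,"dy":75,"dz":175,"twist":0},{"claw":0,"dx":-31,"dy":115,"dz":165,"twist":0}]' | grep -E "clock|pos|contact|open"
python3 -m pendant '[{"claw":0,"dx":0,"dy":0,"dz":0,"twist":0},{"claw":0,"dx":0,"dy":0,"dz":-20,"twist":0},{"claw":0,"dx":0,"dy":0,"dz":-33,"twist":0},{"claw":0,"dx":0,"dy":0,"dz":-33,"twist":0}]'
```

```text
clock: 12.1
tool_pos: [0.6234, 0.0003, 0.1724]
contact_force: [1.4, 0.4, -0.5]
opening: 0.007
clock: 12.5
tool_pos: [0.6216, -0.0038, 0.1356]
eef_rot: [0.61, 0.793, -0.001, -0.002]
contact_force: [0.4, -0.3, 0.9]
opening: 0.01
finger_force: 0.0
```

```bash
python3 -m pendant '[{"claw":0,"dx":1,"dy":0,"dz":-2,"twist":0},{"claw":0,"dx":1,"dy":0,"dz":-3,"twist":0},{"claw":0,"dx":1,"dy":0,"dz":-3,"twist":0}]' | grep -E "clock|pos|contact"
python3 -m pendant '[{"claw":0,"dx":0,"dy":0,"dz":-1,"twist":0},{"claw":0,"dx":0,"dy":0,"dz":-2,"twist":0},{"claw":0,"dx":0,"dy":0,"dz":-2,"twist":0}]' | grep -E "clock|pos|contact"
```

```text
clock: 12.8
tool_pos: [0.6246, -0.0034, 0.1352]
contact_force: [-0.0, -0.1, 0.2]
clock: 13.1
tool_pos: [0.6242, -0.0034, 0.1328]
contact_force: [-0.6, 0.5, 0.2]
```

```bash
python3 -m pendant '[{"claw":0,"dx":-0.5,"dy":-0.5,"dz":-1,"twist":0},{"claw":0,"dx":-0.5,"dy":-0.5,"dz":-2,"twist":0},{"claw":0,"dx":-0.5,"dy":-0.5,"dz":-2,"twist":0}]' | grep -E "clock|pos|contact"
python3 -m pendant '[{"claw":0,"dx":0,"dy":0,"dz":-1,"twist":0},{"claw":0,"dx":0,"dy":0,"dz":-1,"twist":0}]' | grep -E "clock|pos|contact"
```

```text
clock: 13.4
tool_pos: [0.6237, -0.004, 0.131]
contact_force: [-1.5, -0.7, 2.5]
clock: 13.6
tool_pos: [0.6237, -0.004, 0.1309]
contact_force: [-2.9, -2.4, 9.2]
```

The top holds at 0.131 m under about 9 N. I'll hold that for just over a second.

```bash
python3 -m pendant '[{"claw":0,"dx":0.2,"dy":0.2,"dz":-0.4,"twist":0},{"claw":0,"dx":0.2,"dy":0.2,"dz":-0.4,"twist":0},{"claw":0,"dx":0.2,"dy":0.2,"dz":-0.4,"twist":0},{"claw":0,"dx":0.2,"dy":0.2,"dz":-0.4,"twist":0},{"claw":0,"dx":0.2,"dy":0.2,"dz":-0.4,"twist":0},{"claw":0,"dx":0.2,"dy":0.2,"dz":-0.4,"twist":0}]' | grep -E "clock|pos|contact"
python3 -m pendant '[{"claw":0,"dx":0,"dy":0,"dz":0,"twist":0},{"claw":0,"dx":0,"dy":0,"dz":0,"twist":0},{"claw":0,"dx":0,"dy":0,"dz":0,"twist":0},{"claw":0,"dx":0,"dy":0,"dz":0,"twist":0},{"claw":0,"dx":0,"dy":0,"dz":0,"twist":0},{"claw":0,"dx":0,"dy":0,"dz":0,"twist":0},{"claw":0,"dx":0,"dy":0,"dz":0,"twist":0}]' | grep -E "clock|pos|contact"
```

```text
clock: 14.2
tool_pos: [0.6237, -0.0041, 0.1308]
contact_force: [-3.7, -1.6, 11.7]
clock: 14.9
tool_pos: [0.6237, -0.0041, 0.1308]
contact_force: [-4.4, -1.6, 12.8]
```

It holds at 12–13 N with no sinking. I'll lift off and check.

```bash
python3 -m pendant '[{"claw":0,"dx":0,"dy":0,"dz":5,"twist":0},{"claw":0,"dx":0,"dy":0,"dz":40,"twist":0},{"claw":0,"dx":0,"dy":-40,"dz":80,"twist":0},{"claw":0,"dx":0,"dy":-85,"dz":110,"twist":0},{"claw":0,"dx":0,"dy":-130,"dz":120,"twist":0},{"claw":0,"dx":0,"dy":-170,"dz":120,"twist":0},{"claw":0,"dx":0,"dy":-170,"dz":120,"twist":0},{"claw":0,"dx":0,"dy":-170,"dz":120,"twist":0}]' | grep -E "clock|pos|contact"
python3 m.py w7
python3 - <<'E'
from h import *
p,X=cloud("top");x,y,z=X[...,0],X[...,1],X[...,2];g=p[...,1].astype(int)
m=biggest((z>.115)&(z<.145)&(g>170)&(x>.5)&(y>-.05)); print("cab",rect(X[m][:,:2]))
A=np.c_[X[m][:,:2],np.ones(m.sum())];print("tilt mrad",np.linalg.lstsq(A,z[m],rcond=None)[0][:2]*1000)
E
```

```text
clock: 15.7
tool_pos: [0.6236, -0.1751, 0.2489]
contact_force: [0.3, 1.1, 0.9]
15.7 [ 0.6236 -0.1751  0.2489] [ 0.611  0.792  0.    -0.   ] tool x deg 104.66342652589782
[683.9 -59.7] [145.   95.8] 9.3 [[605.0, -24.0], [620.0, -119.0], [763.0, -95.0], [748.0, -1.0]] px 271 389 40 119
heel [ 691.5 -107. ] toe [676.5 -12.5] dir 99.01932243138168 foot along/lat from toe 16.20976407035325 -51.090542655010864
cab (array([728.6, 118.8]), array([295.7, 250. ]), 9.9, [[561.0, 216.0], [605.0, -30.0], [896.0, 21.0], [853.0, 267.0]])
tilt mrad [-0.66965798 -0.11564447]
```

View pics/w7.png

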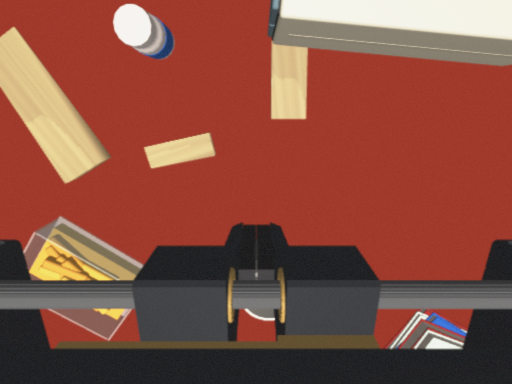

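The picture shows the wedge (272–307, 40–118) lodged under the cabinet's front right corner. The cabinet is unmoved and level to under 1 mrad, and the robot is clear.

```bash
python3 -c "
from plant import r
print(r.finish_job())"
```

```text
the job is handed in; nothing more can be done
None
```

The wedge is snug under the worn foot (pushed to about 5 N). The cabinet stands level in its place and held at 12–13 N in the press test without rocking, and the job is handed in with the robot clear.

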